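# Find the loose duct flap and push it open

## Robot

A 7-joint arm with a two-finger parallel gripper is mounted at the origin on the work surface. World frame = base frame: x ahead of the robot, y to its left, z up, the work surface at z = 0. Lengths are in m, angles in rad, forces in N, time in s.
With the tool pointing down it reaches from about 0.4 to 0.85 m from the base axis. Payload 4.5 kg.
Tool frame: the origin (TCP) lies midway between the tips of the shut fingers; the grasp point (between the pads) lies 19 mm behind it; z points along the fingers, y is the line along which they close (so a half turn about z gives the same grasp; the last joint's range is limited). The gripper opens to 88 mm and grips with 3 to 60 N. Pads are 18 mm wide; open, the fingers measure 123 mm over their backs; the gripper's body (75 mm by 187 mm) begins 45 mm behind the grasp point.
Start: joints at [1.205, 0.689, -0.195, 1.565, 0.157, 0.902, -0.215], TCP at [0.243, -0.576, 0.239] pointing down, gripper open.
Joint ranges: [-3.01, 3.01], [-0.46, 2.08], [-1.47, 1.51], [0.13, 2.56], [-1, 4.14], [0.04, 2.09], [-2.66, 2.66]. Speed limits (rad/s): [2.57, 2.57, 3.14, 3.14, 3.14, 3.14, 3.14].

## Interface

Orientations are given as a unit quaternion [x, y, z, w].
In Python, from plant import r, eyes, finish_job gives the robot as it stands. The module is installed in compiled form; this text tells all that it offers.
- The arm moves only by the tool move_arm, never from a script. Its argument "motion" is a list of rows, each a list of 7 numbers: the shift along the tool's x, y, z in mm, then the turn, a rotation vector about the tool's x, y, z in degrees, then the closure, from 0 (fully open) to 1 (shut). A call has 1 to 5 rows; each row is the pose to reach, as a shift and turn from the pose commanded when the call began, along the tool's axes at that moment; what a row does not reach only later rows make up. A row lasts 1/8 s, in which the tool goes at most 62.5 mm and 10.7 degrees, less where a joint would pass 70% of its speed; a pose out of reach is approached as far as the arm can. A call with a gripper value outside its range is refused whole. The fingers move at their own pace and stop on an object; "newtons" is the grip in N (left out, the last holds). Time passes only in rows, so rows that repeat a pose let the fingers close. It gives the time, the measured TCP pose, the force, the opening and the grip force at its end, in the units of the state.
- r.get_state(): the state, without advancing time (a new reading comes with each control period).
- eyes.snapshot(name): name is "scene" or "top" or "wrist"; returns a dict with "frame" (384x512x3 uint8, red, green, blue), "z_map" (384x512 float32, m along the optical axis (not along the pixel's ray), 0 where there is no reading), "intrinsics" (3x3 intrinsics, pixels), "dist" ([k1, k2, p1, p2, k3] as OpenCV has them; the pictures are not rectified), "world_to_cam" (4x4, takes a point from world to camera coordinates). Camera axes: x right, y down, z forward; pixel columns grow to the right and rows downward; lengths in m; the calibration is good to about 2 mm. A picture is of the moment at which its call begins.
- finish_job(): hands the job in; it is judged then, once.
The state is a dict: "clock": time; "q": joint angles; "qd": joint speeds; "joint_torque": joint torques, N m; "tool_pos": TCP position; "eef_rot": TCP orientation; "contact_force": force on the tool from outside, world axes, zero at the start; "moment": the same for the moment, N m; "opening": opening from 0.0 (shut) to 1.0 (fully open); "finger_force": force on a finger pad.
Only numpy, scipy, OpenCV 4.12 (cv2) and the standard library are available. Lean on these libraries where they do the work, as an engineer would, in place of code of your own. Each camera call takes 0.05 s, during which the arm holds its last target. There are 200 camera calls.

## Task

Three of the four identical flaps on the extraction duct are fastened and one has been left loose: press the flaps lightly one after another near their yellow edge until you find the one that rocks, then push that flap down until it is fully open and leave it open for inspection. Only press from above with the fingertips: do not force the fastened flaps, do not pry or lift the flap by its tail, and leave the pipe stub, jar, welding square and brush where they are.

Things in the scene. Friction and masses are not known exactly. Their poses are not given: they have to be found in the camera images.
- duct: a fixed extraction duct: green metal box, 130 mm (own x) by 550 mm (own y) by 100 mm tall; origin at the centre of its underside, own x away from the robot, z up. Its flat top, at height 100 mm, holds four identical square flaps centred at x = 0, y = +138, +46, -46, -138 mm (flap0 to flap3), between two end decks 88 mm long. Under each flap is a chamber with a mouth 94 mm (x) by 88 mm (y)
- flap0 (a joint): angle of flap 0, rad: 0 shut and flush, growing as its yellow near edge goes down into the duct; 0.85 at its stop, fully open. Just one of the four flaps is loose, another each time; only pressing tells which
- flap0_press (a point): point on the top face of flap 0 where a finger should press; moves with the flap; axes as the duct's when shut. The flap is a bare metal plate 88 mm (x) by 84 mm (y), 4 mm thick, with a 12 mm yellow band along its edge nearest the robot, 21 mm on the near side of this point
- flap1 (a joint): angle of flap 1, as flap0. The loose flap starts to turn at about 3 N at its press point; its hinge is stiff, so it stays at the angle where it is left
- flap1_press (a point): the same point on flap 1. Each flap pivots about a line along y, 46 mm beyond its press point (own +x), at the top face; the short tail beyond the pivot is 21 mm long, has a bar under it, and rises 16 mm as the flap opens fully
- flap2 (a joint): angle of flap 2, as flap0. The three fastened flaps are backed by a solid stop and give less than 2 mm (0.03 rad)
- flap2_press (a point): the same point on flap 2. At its stop a flap slopes 0.85 rad, so a spot d mm on the near side of the pivot line lies 1.14 d below the duct's top
- flap3 (a joint): angle of flap 3, as flap0. Below the loose flap the chamber is empty down to 65 mm under the top face
- flap3_press (a point): the same point on flap 3
- stub: a short stainless steel pipe stub, 52 mm across and 55 mm tall, 4 mm wall, standing upright on one end deck of the duct; origin at the centre of its underside, z along its axis. A bystander, not to be moved
- tin: a round white jar with a red cap, 52 mm across and 55 mm tall, standing on the other end deck of the duct; origin at the centre of its underside. A bystander, not to be moved
- square: a red magnetic welding square lying on the bench on the robot's side of the duct, legs 90 mm and 82 mm long along its own x and y from its corner (the origin, at the underside), 18 mm tall. A bystander, not to be moved
- brush: a hand brush with a wooden handle, 200 mm long along its own x, about 25 mm tall, lying on the bench beyond the duct; origin at the middle of its underside. A bystander, not to be moved

How it is judged:
At the end, for the whole second after the job is handed in: exactly one flap, the loose one, stands open by more than 0.7 rad and is at rest; the other three are shut (under 0.05 rad); pipe stub, jar, square and brush are within 20 mm of where they started (((value of joint flap0 above 0.7 rad and value of joint each of flap1, flap2, flap3 below 0.05 rad) or (value of joint flap1 above 0.7 rad and value of joint each of flap0, flap2, flap3 below 0.05 rad) or (value of joint flap2 above 0.7 rad and value of joint each of flap0, flap1, flap3 below 0.05 rad) or (value of joint flap3 above 0.7 rad and value of joint each of flap0, flap1, flap2 below 0.05 rad)) and velocity of joint each of flap0, flap1, flap2, flap3 below 0.05 rad/s and distance of each of stub, tin, square, brush from where it was at the start of the episode below 0.02 m); the robot touches nothing.
It fails at once if a flap is pressed with more than 60 N (contact force between any of the fingers, the arm and flap0 above 60 N or contact force between any of the fingers, the arm and flap1 above 60 N or contact force between any of the fingers, the arm and flap2 above 60 N or contact force between any of the fingers, the arm and flap3 above 60 N).
It fails at once if the flap is pried or lifted by the underside of its tail (contact force between any of the fingers, the arm and flap0_c1 above 1 N or contact force between any of the fingers, the arm and flap1_c1 above 1 N or contact force between any of the fingers, the arm and flap2_c1 above 1 N or contact force between any of the fingers, the arm and flap3_c1 above 1 N).
It fails at once if the pipe stub, jar, square or brush is moved or lifted by more than 20 mm (distance of any of stub, tin, square, brush from where it was at the start of the episode above 0.02 m).
It also fails if it takes over 42 s, if anything falls off the work surface, if the arm or the gripper's body presses on something with over 40 N, if the wrist force passes 120 N, or if a joint passes its speed limit or range.

## Working session

There is one attempt and no reset: what is moved stays moved. The work goes in short steps, Python scripts to look and compute and a tool call to move; the robot and the scene stay as the last step left them, time stands still between calls to the robot, and variables do not carry over. Pictures are saved under pics/ and viewed, at most 10 in all, crops included, and the job is handed in when it is done.

Besides the shell and the picture viewer there is one more tool, called as name([rows], argument=value, ...), one row to a line, values as JSON. move_arm: Moves the arm, as the interface text tells. Its arguments: {"type":"object","properties":{"motion":{"type":"array","items":{"type":"array","items":{"type":"number"}}},"newtons":{"type":"number"}},"required":["motion"]}

```bash
mkdir -p pics; cat > h.py <<'E'
import numpy as np, cv2
from plant import r, eyes, finish_job
def cloud(s):
    z=s["z_map"]; h,w=z.shape
    u,v=np.meshgrid(np.arange(w),np.arange(h))
    p=cv2.undistortPoints(np.stack([u,v],-1).reshape(-1,1,2).astype(np.float64),s["intrinsics"],np.array(s["dist"])).reshape(h,w,2)
    c=np.dstack([p*z[...,None],z,np.ones_like(z)])
    W=c@np.linalg.inv(s["world_to_cam"]).T
    W=W[...,:3].copy(); W[z==0]=np.nan
    return W
E
python3 - <<'E'
from h import *
s=eyes.snapshot("top"); a=s["frame"]; cv2.imwrite("pics/top.png",a[...,::-1])
W=cloud(s); np.save("W.npy",W); np.save("F.npy",a)
hsv=cv2.cvtColor(a,cv2.COLOR_RGB2HSV)
m=(abs(hsv[...,0].astype(int)-28)<8)&(hsv[...,1]>130)&(hsv[...,2]>100)
n,l,st,c=cv2.connectedComponentsWithStats(m.astype(np.uint8))
for i in range(1,n):
    if st[i,4]>40: print(c[i],st[i],np.nanmedian(W[l==i],0))
m=(abs(W[...,2]-.1)<.006)
P=W[m][:,:2].astype(np.float32);print(len(P),cv2.minAreaRect(P))
st=r.get_state();print(st["tool_pos"],st["eef_rot"],st["contact_force"],st["clock"])
E
```

```text
15284 ((0.6437972187995911, -0.11971646547317505), (0.2645283639431, 0.9746437668800354), 21.37029266357422)
[ 0.24298026 -0.57514776  0.23791372] [ 9.80080168e-01  1.98600156e-01 -2.43479116e-04 -8.85281276e-04] [-0.63391651 -0.42247927 -0.39826257] 0.05
```

View pics/top.png

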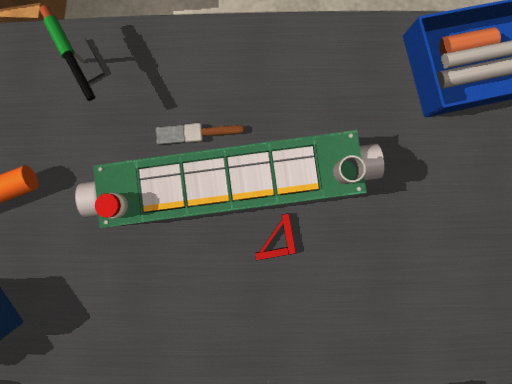

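The top view shows the duct tilted slightly, with yellow bands at about (164,207), (207,201), (251,194) and (297,189). The jar is at (108,205), the stub at (352,170), the square at (280,240) and the brush at (200,132).

```bash
python3 - <<'E'
from h import *
W=np.load("W.npy");a=np.load("F.npy")
for u,v in [(164,207),(207,201),(251,194),(297,189),(108,205),(352,170),(290,250),(288,217),(259,257),(164,134)]: print(u,v,np.nanmedian(W[v-1:v+2,u-1:u+2].reshape(-1,3),0).round(4), a[v,u])
m=np.zeros(a.shape[:2],np.uint8); m[125:232,90:372]=1
m=(m>0)&(abs(W[...,2]-.1)<.008)
n,l,st,c=cv2.connectedComponentsWithStats(m.astype(np.uint8)); i=1+st[1:,4].argmax(); print(st[i])
print(cv2.minAreaRect(W[l==i][:,:2].astype(np.float32)))
hsv=cv2.cvtColor(a,cv2.COLOR_RGB2HSV)
y=(a[...,0]>150)&(a[...,2]<90)&(a[...,1]>100)&m
n,l,st,c=cv2.connectedComponentsWithStats(y.astype(np.uint8))
for i in range(1,n):
    if st[i,4]>30: print(c[i].round(1),st[i],np.nanmean(W[l==i],0).round(4))
E
```

```text
164 207 [0.5122 0.2036 0.1009] [230 169  44]
207 201 [0.5231 0.1154 0.101 ] [230 168  43]
251 194 [0.536  0.0258 0.1015] [232 172  45]
297 189 [ 0.5447 -0.0675  0.1013] [232 170  44]
108 205 [0.517  0.2994 0.1564] [212  33  30]
352 170 [ 0.5815 -0.1809  0.101 ] [37 74 50]
290 250 [ 0.4129 -0.0586  0.018 ] [194  34  29]
288 217 [ 0.4864 -0.0558  0.0182] [196  34  30]
259 257 [0.3988 0.0104 0.0199] [185  30  24]
164 134 [0.679  0.2226 0.0191] [137 135 129]
[   93   130   274    98 15098]
((0.5687747597694397, 0.07247284054756165), (0.13110028207302094, 0.5659303665161133), 6.686318874359131)
[297.1 188.3] [277 183  42  11 227] [ 0.5461 -0.0679  0.1012]
[252.3 194.2] [232 189  42  11 229] [0.5356 0.0232 0.101 ]
[207.7 200. ] [187 195  42  11 230] [0.5251 0.1139 0.1012]
[163.7 205.7] [144 201  40  10 222] [0.5149 0.2042 0.1011]
```

move_arm([
  [50,-35,0,0,0,-10,1],
  [100,-70,0,0,0,-20,1],
  [150,-105,0,0,0,-30,1],
  [200,-140,0,0,0,-40,1],
  [245,-173,0,0,0,-50,1],
], newtons=30)

```text
clock: 0.68
tool_pos: [0.4024, -0.3189, 0.2385]
eef_rot: [0.802, 0.597, 0.0, -0.0]
contact_force: [0.1, 0.7, -0.7]
opening: 0.462
finger_force: 0.0
```

```bash
cat >> h.py <<'E'
from scipy.spatial.transform import Rotation as R
X=np.array([.9935,.1139,0]);Y=np.array([-.1139,.9935,0])
PR=[np.array(p+(.101,)) for p in [(.5298,.2059),(.5400,.1156),(.5505,.0249),(.5610,-.0662)]]
def rel(i,dx,z):
    s=r.get_state(); T=R.from_quat(s["eef_rot"])
    t=PR[i]+dx*X; t[2]=z
    d=T.inv().apply(t-s["tool_pos"])*1000
    G=R.from_matrix(np.column_stack([Y,X,[0,0,-1]]))
    print("clock",s["clock"],"pos",s["tool_pos"].round(4) if hasattr(s["tool_pos"],'round') else s["tool_pos"],"shift",d.round(1),"turn",np.degrees((T.inv()*G).as_rotvec()).round(1),"F",np.round(s["contact_force"],2),"op",s["opening"])
E
python3 -c "
from h import *
rel(3,0,.13);print(r.get_state()['q'])"
```

```text
clock 0.675 pos [ 0.4024 -0.3189  0.2385] shift [287.6  79.2 108.6] turn [ -0.   -0.  -23.3] F [ 0.11  0.71 -0.73] op 0.46171001602641837
[ 0.85152313  0.56739824 -0.429028    1.89074187  0.33222823  0.75397009
 -0.05495145]
```

move_arm([
  [55,15,0,0,0,-8,1],
  [112,31,0,0,0,-16,1],
  [170,47,0,0,0,-23.3,1],
  [228,63,0,0,0,-23.3,1],
  [286,79,0,0,0,-23.3,1],
])

```text
clock: 1.3
tool_pos: [0.5617, -0.0694, 0.2382]
eef_rot: [0.668, 0.744, -0.0, -0.0]
contact_force: [0.8, -0.8, 0.6]
opening: 0.007
finger_force: 0.0
```

move_arm([
  [0,0,45,0,0,0,1],
  [0,0,90,0,0,0,1],
  [0,0,108,0,0,0,1],
  [0,0,108,0,0,0,1],
])

```text
clock: 1.8
tool_pos: [0.5598, -0.0708, 0.1291]
eef_rot: [0.668, 0.744, -0.001, -0.002]
contact_force: [0.9, 0.5, 1.2]
opening: 0.007
finger_force: 0.0
```

```bash
python3 -c "
from h import *
rel(3,0,.101)
cv2.imwrite('pics/s1.png',eyes.snapshot('scene')['frame'][...,::-1])"
```

```text
clock 1.8 pos [ 0.5598 -0.0708  0.1291] shift [ 4.5  1.8 28.1] turn [-0.2 -0.  -0.3] F [0.86 0.51 1.22] op 0.006560694016450803
```

View pics/s1.png

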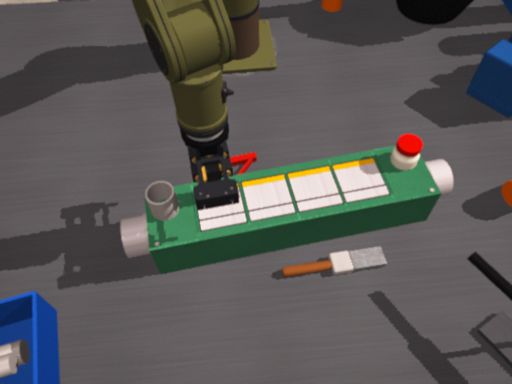

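The gripper sits over flap3, at about (220,190), clear of the stub at (160,200). I'll press flap3 lightly.

move_arm([
  [2,1,15,0,0,0,1],
  [4,1,23,0,0,0,1],
  [4,1,26,0,0,0,1],
  [4,1,28,0,0,0,1],
  [4,1,30,0,0,0,1],
])

```text
clock: 2.48
tool_pos: [0.562, -0.0669, 0.1008]
eef_rot: [0.668, 0.744, 0.0, 0.0]
contact_force: [-0.2, 0.0, 0.8]
opening: 0.006
finger_force: 0.0
```

```bash
python3 -c "
from h import *
rel(3,0,.101)"
```

```text
clock 2.475 pos [ 0.562  -0.0669  0.1008] shift [ 0.8 -0.9 -0.2] turn [ 0.   0.  -0.3] F [-0.19  0.02  0.76] op 0.006389722381786363
```

move_arm([
  [0,0,1,0,0,0,1],
  [0,0,2,0,0,0,1],
  [0,0,3,0,0,0,1],
])

```text
clock: 2.85
tool_pos: [0.5619, -0.0668, 0.1]
eef_rot: [0.668, 0.744, -0.0, 0.001]
contact_force: [-6.6, -0.4, 24.9]
opening: 0.004
finger_force: 13.0
```

Flap3 takes 25 N without moving, so it's fastened. Next is flap2.

move_arm([
  [0,0,-18,0,0,0,1],
  [46,0,-18,0,0,0,1],
  [91,0,-18,0,0,0,1],
  [91,0,-10,0,0,0,1],
  [91,0,-3,0,0,0,1],
])

```text
clock: 3.48
tool_pos: [0.5519, 0.0229, 0.1003]
eef_rot: [0.668, 0.744, -0.0, 0.0]
contact_force: [-1.6, 0.4, 3.5]
opening: 0.005
finger_force: 2.2
```

move_arm([
  [0,0,0.5,0,0,0,1],
  [0,0,1.5,0,0,0,1],
  [0,0,3,0,0,0,1],
])

```text
clock: 3.85
tool_pos: [0.552, 0.0228, 0.1]
eef_rot: [0.669, 0.744, 0.0, 0.001]
contact_force: [-8.5, 0.9, 35.2]
opening: 0.006
finger_force: 17.9
```

```bash
python3 -c "
from h import *
rel(2,0,.101)"
```

```text
clock 3.85 pos [0.552  0.0228 0.1   ] shift [ 2.2 -1.3 -1. ] turn [ 0.1  0.1 -0.4] F [-8.5   0.91 35.19] op 0.006487260294150434
```

Flap2 is fastened too. Next is flap1, starting a little higher.

move_arm([
  [0,0,-18,0,0,0,1],
  [46,-1,-18,0,0,0,1],
  [92,-1,-18,0,0,0,1],
  [92,-1,-10,0,0,0,1],
  [92,-1,-4,0,0,0,1],
])

```text
clock: 4.47
tool_pos: [0.541, 0.1126, 0.1008]
eef_rot: [0.669, 0.744, -0.001, 0.0]
contact_force: [-0.3, -1.1, -0.2]
opening: 0.006
finger_force: 0.0
```

move_arm([
  [0,0,1,0,0,0,1],
  [0,0,2,0,0,0,1],
  [0,0,3,0,0,0,1],
])

```text
clock: 4.85
tool_pos: [0.5411, 0.1131, 0.0988]
eef_rot: [0.669, 0.744, -0.001, 0.001]
contact_force: [-0.8, -3.1, 2.9]
opening: 0.003
finger_force: 1.9
```

```bash
python3 -c "
from h import *
rel(1,0,.101)"
```

```text
clock 4.85 pos [0.5411 0.1131 0.0988] shift [ 2.6 -0.8 -2.2] turn [-0.   0.1 -0.5] F [-0.82 -3.1   2.94] op 0.0033239929398080933
```

move_arm([
  [0,0,1,0,0,0,1],
  [1,0,2,0,0,0,1],
  [2,0,3,0,0,0,1],
])

```text
clock: 5.22
tool_pos: [0.5411, 0.1171, 0.0958]
eef_rot: [0.668, 0.744, 0.0, 0.0]
contact_force: [0.5, -2.9, 3.9]
opening: 0.009
finger_force: 1.9
```

Flap1 moves at about 3–4 N, so it's the loose one. I'll push it open.

move_arm([
  [0,0,4,0,0,0,1],
  [0,1,8,0,0,0,1],
  [0,2,12,0,0,0,1],
  [0,2,16,0,0,0,1],
  [0,2,20,0,0,0,1],
])

```text
clock: 5.85
tool_pos: [0.543, 0.1188, 0.0756]
eef_rot: [0.667, 0.745, 0.001, -0.0]
contact_force: [-0.5, 0.6, 5.2]
opening: 0.007
finger_force: 1.9
```

move_arm([
  [0,0,3,0,0,0,1],
  [0,0,6,0,0,0,1],
  [0,0,8,0,0,0,1],
])

```text
clock: 6.22
tool_pos: [0.5423, 0.1175, 0.0674]
eef_rot: [0.668, 0.744, -0.0, -0.0]
contact_force: [-0.8, 1.1, 4.5]
opening: 0.009
finger_force: 1.7
```

move_arm([
  [0,0,2,0,0,0,1],
  [0,0,4,0,0,0,1],
  [0,0,6,0,0,0,1],
])

```text
clock: 6.6
tool_pos: [0.5425, 0.1171, 0.0626]
eef_rot: [0.668, 0.744, -0.0, 0.0]
contact_force: [-6.5, -2.3, 26.4]
opening: 0.003
finger_force: 10.9
```

move_arm([
  [0,0,1,0,0,0,1],
  [0,0,2,0,0,0,1],
  [0,0,3,0,0,0,1],
])

```text
clock: 6.98
tool_pos: [0.5427, 0.1171, 0.0623]
eef_rot: [0.668, 0.744, 0.0, 0.001]
contact_force: [-11.2, -1.7, 44.4]
opening: 0.004
finger_force: 18.5
```

It has reached its stop at a depth of 38.5 mm. I'll lift straight up and check.

move_arm([
  [0,0,-6,0,0,0,1],
  [0,-2,-30,0,0,0,1],
  [0,-2,-80,0,0,0,1],
  [0,-2,-130,0,0,0,1],
  [0,-2,-170,0,0,0,1],
])

```text
clock: 7.6
tool_pos: [0.541, 0.1167, 0.2302]
eef_rot: [0.668, 0.744, 0.0, 0.0]
contact_force: [0.7, -0.4, 0.2]
opening: 0.003
finger_force: 0.0
```

move_arm([
  [-50,-20,0,0,0,0,1],
  [-100,-40,0,0,0,0,1],
  [-150,-60,0,0,0,0,1],
  [-200,-80,0,0,0,0,1],
  [-200,-80,0,0,0,0,1],
])

```text
clock: 8.22
tool_pos: [0.4807, -0.0962, 0.2278]
eef_rot: [0.671, 0.741, -0.002, -0.0]
contact_force: [0.3, 0.8, 0.3]
opening: 0.006
finger_force: 0.0
```

```bash
python3 -c "
from h import *
s=eyes.snapshot('scene'); cv2.imwrite('pics/s2.png',s['frame'][...,::-1])
rel(1,0,.3)
for c in ('scene','top'):
  W=cloud(eyes.snapshot(c)).reshape(-1,3)
  q=W-PR[1]; a=q@X; b=q@Y; k=(abs(b)<.025)&(a>-.012)&(a<.036)&(q[:,2]<.03)
  if k.sum()>20: print(c,k.sum(),np.arctan(np.polyfit(a[k],q[k,2],1)))"
```

```text
clock 8.275 pos [ 0.4821 -0.0928  0.2282] shift [201.3  79.  -72. ] turn [-0.1  0.  -0.6] F [-0.02  1.61  0.14] op 0.0038435976607128336
scene 238 [ 0.73532368 -0.07227486]
top 564 [ 0.91768878 -0.05730576]
```

View pics/s2.png

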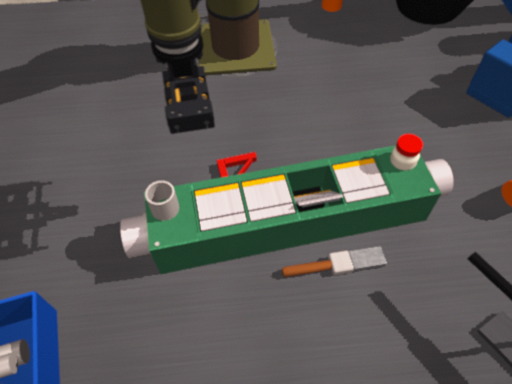

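The picture shows flap1 open at (315,195), the other three flaps flush, and the stub, jar, square and brush where they were. The arm is clear of everything.

```bash
python3 -c "
from h import *
print(finish_job())"
```

```text
the job is handed in; nothing more can be done
None
```

Flap1 was the loose one; I pushed it down to its stop and left it open, flap2 and flap3 tested fastened, flap0 was not pressed because flap1 was already found, nothing else was disturbed, and the job is handed in.

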